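# Clear the tool case and hold its lid open

### The job

I want to look into the wooden tool case, but two wood offcuts lie on its lid. First put both offcuts into the grey scrap bin, then raise the lid by its bar handle to 50 degrees from shut and keep holding it there: it falls shut by itself, so finish with the gripper still holding the lid open and still. Don't open the lid before both offcuts are in the bin, and leave the two tins and the tape measure where they are.

Things in the scene. Friction and masses are not known exactly. Their poses are not given: they have to be found in the camera images.
- case: Plywood tool case with steel corners, fixed to the bench, 180 (x) x 220 (y) x 80 mm high without its lid. Origin: centre of its underside, on the bench; +x points to the hinge side (roughly away from the robot), +z up. Its flat plywood lid is 186 x 226 x 12 mm; shut, the lid's top is 92 mm above the bench. It is yawed up to 0.22 rad either way.
- lid (a joint): Angle of the case's lid in rad, 0 = shut (level), growing as the front edge rises; stop at 1.45. The hinge line is parallel to the case's y axis at its far top edge (point lid_hinge). The lid weighs about 0.4 kg; the hinge is free and the lid falls shut from any angle when let go.
- lid_hinge (a point): Point on the hinge line, at the case's (90, 0, 80) mm, middle of the far top edge.
- lid_bar (a point): Middle of the lid's handle: a round steel bar, 12 mm thick, 104 mm long, parallel to the case's y axis, 44 mm of open gap in front of the lid's front edge, on two arms. Free in front and below. Shut, it is at the case's (-146, 0, 86) mm; it swings with the lid, 236 mm from the hinge line along the lid and 6 mm above the lid's underside. It can turn between pads that pinch it.
- bin: Open grey plastic scrap bin, fixed to the bench, to the right of the case, 180 (x) x 130 (y) x 85 mm high (rim bead to 89), walls 5 mm, floor 5 mm thick. Origin: centre of its underside, on the bench.
- long_offcut: Loose softwood offcut, 32 (x) x 90 (y, along the grain) x 32 mm (z), about 0.05 kg, lying on the shut lid. Origin: centre of its underside.
- short_offcut: Loose darker wood offcut, 50 (x) x 70 (y, along the grain) x 36 mm (z), about 0.07 kg, lying on the shut lid beside the long one (either may be on the left). Origin: centre of its underside.
- tin_right: Loose tin, 71 mm across, 74 mm high, standing on the bench between the bin and the robot; to be left alone. Origin: centre of its underside.
- tin_left: Loose tin, 71 mm across, 74 mm high, standing at the left front corner of the bench; to be left alone. Origin: centre of its underside.
- tape: Loose tape measure, 38 x 83 x 72 mm, standing behind the bin; to be left alone. Origin: centre of its underside.
Not all that is in view belongs to the job. There is more than one size of the short_offcut; the job needs the largest.

How it is judged (in metres and radians):
On the way, in this order (a step that is already met when the one before it is completed fails the run):
1. both offcuts lie in the bin, let go, with the lid still shut (x of long_offcut in the frame of bin between -0.088 and 0.088 m and y of long_offcut in the frame of bin between -0.063 and 0.063 m and height (world z) of long_offcut between -0.005 and 0.075 m and x of short_offcut in the frame of bin between -0.088 and 0.088 m and y of short_offcut in the frame of bin between -0.063 and 0.063 m and height (world z) of short_offcut between -0.005 and 0.075 m and contact force between the fingers and long_offcut below 0.2 N and contact force between the fingers and short_offcut below 0.2 N and value of joint lid below 0.1 rad), for 0.2 s.
2. the gripper holds the lid open at 50 degrees, give or take 6 (value of joint lid between 0.768 and 0.977 rad and contact force between the fingers and case above 0.5 N), for 0.3 s.
At the end, for the whole second after the job is handed in: The gripper still touches and holds the lid (over 0.5 N), which stands still at 50 degrees from shut, give or take 6 degrees (0.768 to 0.977 rad); both offcuts lie at rest inside the bin, below its rim (all of step 2 and velocity of joint lid between -0.05 and 0.05 rad/s and x of long_offcut in the frame of bin between -0.088 and 0.088 m and y of long_offcut in the frame of bin between -0.063 and 0.063 m and height (world z) of long_offcut between -0.005 and 0.075 m and x of short_offcut in the frame of bin between -0.088 and 0.088 m and y of short_offcut in the frame of bin between -0.063 and 0.063 m and height (world z) of short_offcut between -0.005 and 0.075 m and linear speed of each of long_offcut, short_offcut below 0.03 m/s); the arm keeps its last pose, push and grip.
It fails at once if the lid is raised more than 0.14 rad (8 degrees) while an offcut is not in the bin (value of joint lid above 0.14 rad and not (x of long_offcut in the frame of bin between -0.088 and 0.088 m and y of long_offcut in the frame of bin between -0.063 and 0.063 m and height (world z) of long_offcut between -0.005 and 0.075 m and x of short_offcut in the frame of bin between -0.088 and 0.088 m and y of short_offcut in the frame of bin between -0.063 and 0.063 m and height (world z) of short_offcut between -0.005 and 0.075 m)).
It fails at once if the tin between the bin and the robot is moved more than 30 mm or tipped over (distance of tin_right from where it was at the start of the episode above 0.03 m or angle between tin_right's own z axis and vertical above 0.5 rad).
It fails at once if the tin at the left is moved more than 30 mm or tipped over (distance of tin_left from where it was at the start of the episode above 0.03 m or angle between tin_left's own z axis and vertical above 0.5 rad).
It fails at once if the tape measure is moved more than 30 mm or tipped over (distance of tape from where it was at the start of the episode above 0.03 m or angle between tape's own z axis and vertical above 0.5 rad).
It also fails if it takes over 64 s, if anything falls off the work surface, if the arm or the gripper's body presses on something with over 40 N, if the wrist force passes 120 N, or if a joint passes its speed limit or range.

### The arm

A 6-joint arm with a two-finger parallel gripper is mounted at the origin on a cart in front of the work surface, level with it; the furniture and walls round the work are solid. World frame = base frame: x ahead of the robot, y to its left, z up, the work surface at z = 0. Lengths are in m, angles in degrees, forces in N, time in s.
With the tool pointing down it reaches from about 0.375 to 0.9 m from the base axis. Payload 3.1 kg.
Tool frame: the origin (TCP) lies on the centre line of the jaws, within the pads' length; the fingertips stand 22 mm ahead of it and the grasp point (between the pads) lies 3 mm ahead of it; z points along the fingers, y is the line along which they close (so a half turn about z gives the same grasp; the last joint's range is limited). The gripper opens to 87 mm and grips with 3 to 60 N. Pads are 19 mm wide; open, the fingers measure 117 mm over their backs; the gripper's body (75 mm by 190 mm) begins 51 mm behind the grasp point.
Start: joints at [-85.571, 30.224, 82.088, -0, 67.689, -10.227], TCP at [0.158, -0.605, 0.245] pointing down, gripper open.
Joint ranges: [-176.69, 176.69], [-43.24, 126.21], [12.49, 139.97], [-82, 262], [0, 151.66], [-163.58, 163.58]. Speed limits (degrees/s): [159.86, 159.86, 180, 180, 180, 180].

### API

Orientations are given as a 3x3 rotation matrix whose columns are the frame's x, y, z axes.
In Python, from rig import * gives the robot as it stands.
- The arm moves only by the shell command python3 -m jog 'ROWS'. ROWS is text: rows parted by semicolons, each of 7 numbers parted by spaces: the shift along the tool's x, y, z in mm, then the turn, a rotation vector about the tool's x, y, z in rad, then the finger opening in mm, from 0 to 87. In form: tx ty tz ax ay az fingers; .... A call has 1 to 12 rows; each row shifts and turns the commanded pose from where the row before left it, along the tool's axes as they then stand; what a row does not reach is not made up. A row lasts 1/8 s, in which the tool goes at most 62.5 mm and 10.7 degrees, less where a joint would pass 70% of its speed; a pose out of reach is approached as far as the arm can. A call with a gripper value outside its range is refused whole. The fingers move at their own pace and stop on an object; the grip force is fixed at half the most. Time passes only in rows, so rows that do not move let the fingers close. It gives the time, the measured TCP pose, the force, the opening and the grip force at its end, in the units of the state.
- read_state(): the state, without advancing time (a new reading comes with each control period).
- capture(name): name is "side" or "top" or "wrist"; returns a dict with "color" (400x640x3 uint8, red, green, blue), "camera_matrix" (3x3 intrinsics, pixels), "distortion" ([k1, k2, p1, p2, k3] as OpenCV has them; the pictures are not rectified), "R" (3x3) and "t" (3): a world point X has camera coordinates R X + t. Camera axes: x right, y down, z forward; pixel columns grow to the right and rows downward; lengths in m; the calibration is good to about 2 mm. A picture is of the moment at which its call begins. There is no depth.
- hand_in(): hands the job in; it is judged then, once.
Trained networks look in the newest picture that a camera, given by its name, has taken for a name from the list of things; names that differ only in an ending like _2 or _b are one class to them, and where a whole thing is asked for, a point or a joint stands for the part that bears it (a point fixed in the world has none). Each returns a list of dicts, best first, with "conf" (0 to 1); they miss things now and then, are a little off and sometimes report something else, mostly with a low value. They report only what shows in the picture. A call takes as long as a camera call. They do not tell look-alikes from the thing itself.
- find_in(camera, target): "at" ([x, y, z] in m, in world coordinates, good to about 4 mm: the middle of the surface that is visible of it).
- trace(camera, target): "pixels" (400x640 bool, what is visible of it).
- place_of(camera, target): "at" ([x, y, z] in m, in world coordinates, good to about 4 mm: a listed point, or the origin of a listed thing).
The state is a dict: "time_s": time; "joint_positions": joint angles; "qvel": joint speeds; "tau": joint torques, N m; "position": TCP position; "tcp_rot": TCP orientation; "force": force on the tool from outside, world axes, zero at the start; "moment": the same for the moment, N m; "opening": opening from 0.0 (shut) to 1.0 (fully open); "grasp_force": force on a finger pad.
Only numpy, scipy, OpenCV 4.12 (cv2) and the standard library are available. Lean on these libraries where they do the work, as an engineer would, in place of code of your own. Each camera call takes 0.05 s, during which the arm holds its last target. There are 200 camera calls.

## Working session

There is one attempt and no reset: what is moved stays moved. The work goes in short steps, Python scripts to look and compute and a shell command to move; the robot and the scene stay as the last step left them, time stands still between calls to the robot, and variables do not carry over. Pictures are saved under pics/ and viewed, at most 10 in all, crops included, and the job is handed in when it is done.

```bash
mkdir -p pics; ls
python3 - <<'E'
from rig import *
import cv2,numpy as np
for c in ["top","side"]:
    d=capture(c); cv2.imwrite(f"pics/{c}0.png",d["color"][:,:,::-1])
    print(c,d["R"].round(3).tolist(),d["t"].round(3),d["camera_matrix"].round(1).tolist())
    for n in ["case","lid_bar","lid_hinge","bin","long_offcut","short_offcut","tin_right","tin_left","tape"]:
        for f in (place_of,find_in):
            r=f(c,n); print(c,f.__name__,n,[(np.round(x["at"],3).tolist(),round(x["conf"],2)) for x in r[:5]])
E
```

```text
pics
top [[0.012, -1.0, -0.002], [-0.998, -0.012, -0.068], [0.068, 0.003, -0.998]] [-0.119  0.61   0.917] [[377.9, 0.0, 318.5], [0.0, 377.9, 200.7], [0.0, 0.0, 1.0]]
top call case [([0.628, -0.074, 0.0], 0.78), ([0.653, -0.021, 0.092], 0.54)]
top call case [([0.613, -0.069, 0.089], 0.68)]
top call lid_bar [([0.489, -0.05, 0.088], 0.66), ([0.371, -0.26, 0.002], 0.18)]
top call lid_bar [([0.613, -0.076, 0.093], 0.66)]
top call lid_hinge [([0.718, -0.093, 0.082], 0.94)]
top call lid_hinge [([0.612, -0.071, 0.097], 0.68)]
top call bin [([0.542, -0.328, -0.002], 0.81)]
top call bin [([0.542, -0.342, 0.006], 0.67)]
top call long_offcut [([0.656, -0.021, 0.093], 0.84), ([0.383, 0.06, 0.0], 0.21)]
top call long_offcut [([0.653, -0.023, 0.121], 0.65)]
top call short_offcut [([0.814, 0.014, -0.003], 0.8), ([0.618, -0.132, 0.098], 0.63), ([0.41, -0.092, -0.004], 0.54)]
top call short_offcut [([0.616, -0.131, 0.135], 0.76), ([0.813, 0.012, 0.02], 0.59), ([0.411, -0.093, 0.022], 0.56)]
top call tin_right [([0.37, -0.26, 0.001], 0.78)]
top call tin_right [([0.376, -0.252, 0.071], 0.75)]
top call t
[... 753 characters left out ...]
 [([0.539, -0.322, 0.002], 0.68)]
side call bin [([0.521, -0.288, 0.059], 0.79)]
side call long_offcut [([0.654, -0.021, 0.09], 0.76)]
side call long_offcut [([0.642, -0.014, 0.12], 0.67)]
side call short_offcut [([0.612, -0.138, 0.092], 0.93), ([0.412, -0.089, 0.002], 0.79), ([0.814, 0.009, -0.002], 0.54)]
side call short_offcut [([0.6, -0.117, 0.117], 0.89), ([0.406, -0.077, 0.028], 0.82), ([0.81, 0.016, 0.016], 0.73)]
side call tin_right [([0.369, -0.257, -0.001], 0.97), ([0.486, -0.048, 0.088], 0.38)]
side call tin_right [([0.364, -0.23, 0.042], 0.97)]
side call tin_left [([0.382, 0.057, 0.001], 0.64)]
side call tin_left [([0.372, 0.081, 0.055], 0.68)]
side call tape []
side call tape []
```

```bash
cat > h.py <<'E'
from rig import *
import cv2,numpy as np
def unproj(d,px,z):
    p=cv2.undistortPoints(np.array(px,float).reshape(-1,1,2),d["camera_matrix"],np.array(d["distortion"])).reshape(-1,2)
    r=np.c_[p,np.ones(len(p))]@d["R"]; c=-d["R"].T@d["t"]
    return c+r*((z-c[2])/r[:,2])[:,None]
E
python3 - <<'E'
from h import *
d=capture("top"); im=d["color"][:,:,::-1].copy()
for n,z in [("long_offcut",.124),("short_offcut",.128),("bin",.089),("case",.092)]:
    for r in trace("top",n)[:3]:
        m=r["pixels"].astype(np.uint8)
        ys,xs=np.nonzero(m)
        w=unproj(d,np.c_[xs,ys],.0 if 0 else z)
        (c,s,a)=cv2.minAreaRect((w[:,:2]*1000).astype(np.float32))
        print(n,round(r["conf"],2),"px",int(xs.mean()),int(ys.mean()),"world mm",np.round(c),np.round(s),"ang",round(a,1))
        cs,_=cv2.findContours(m,cv2.RETR_EXTERNAL,cv2.CHAIN_APPROX_NONE); cv2.drawContours(im,cs,-1,(0,255,0),1)
cr=im[20:320,170:570]; cv2.imwrite("pics/top1.png",cv2.resize(cr,(800,600),interpolation=cv2.INTER_CUBIC))
s=read_state(); print(np.round(s["tcp_rot"],3).tolist(),s["position"])
E
```

```text
long_offcut 0.77 px 278 176 world mm [657. -22.] [34. 90.] ang 77.2
long_offcut 0.7 px 301 194 world mm [602. -71.] [219. 238.] ang 79.2
long_offcut 0.48 px 381 154 world mm [ 709. -250.] [43. 72.] ang 0.7
short_offcut 0.9 px 328 194 world mm [ 618. -134.] [51. 74.] ang 77.7
short_offcut 0.79 px 270 119 world mm [784.  -3.] [37. 42.] ang 17.6
short_offcut 0.68 px 309 280 world mm [429. -94.] [31. 42.] ang 56.9
bin 0.89 px 410 228 world mm [ 546. -323.] [150. 189.] ang 79.7
case 0.7 px 301 194 world mm [606. -70.] [227. 248.] ang 79.4
[[0.967, 0.253, -0.0], [0.253, -0.967, 0.0], [-0.0, -0.0, -1.0]] [ 0.15813391 -0.60462552  0.24454986]
```

View pics/top1.png

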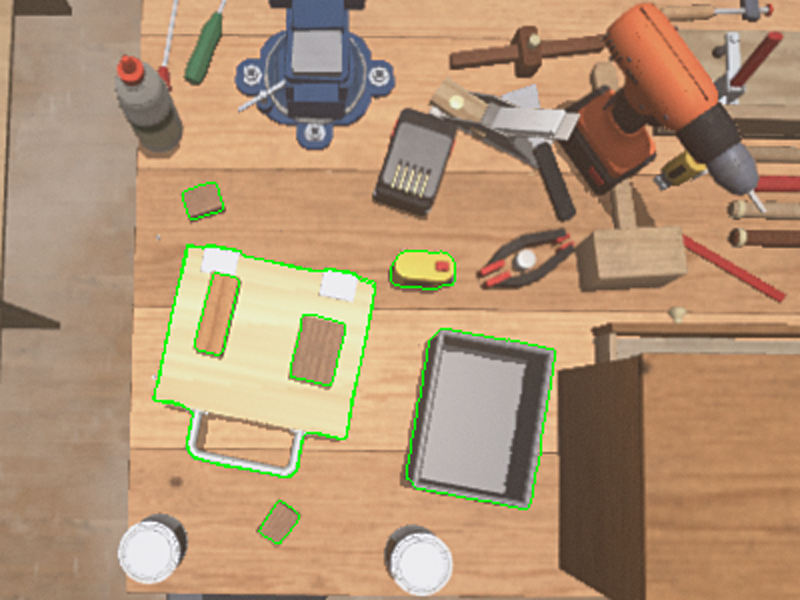

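View pics/side0.png

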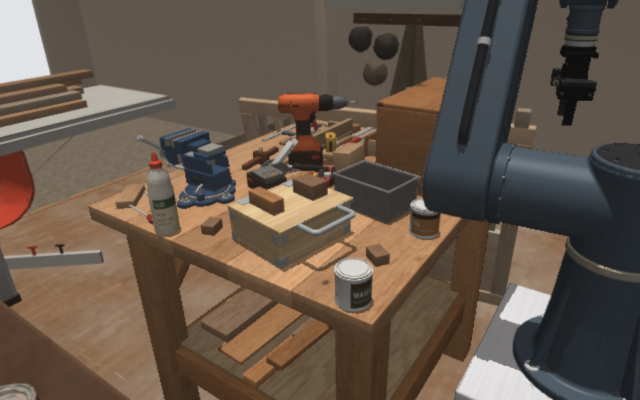

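The short_offcut candidates in the crop are (318,351) on the lid at 51x74 mm, (204,201) behind the case at about 37x42 mm, and (279,522) in front of it at about 31x42 mm. Only the one on the lid matches 50x70 mm, and it is the largest. The long offcut is at (216,315) and the bin at (480,420). A cabinet stands right of the bin, from about y<-0.447 and about 0.23 m high.

I'll go up and rotate, then move over the lid.

```bash
python3 -m jog '0 0 -40 0 0 0.159 87;0 0 -40 0 0 0.159 87;0 0 -40 0 0 0.159 87;22 -42 0 0 0 0 87;22 -42 0 0 0 0 87;22 -42 0 0 0 0 87;22 -42 0 0 0 0 87;22 -42 0 0 0 0 87;22 -42 0 0 0 0 87;22 -42 0 0 0 0 87;22 -42 0 0 0 0 87;22 -42 0 0 0 0 87' && python3 -m jog '22 -42 0 0 0 0 87;22 -42 0 0 0 0 87;22 -42 0 0 0 0 87;22 -42 0 0 0 0 87;22 -42 0 0 0 0 87;22 -42 0 0 0 0 87;22 -42 0 0 0 0 87;0 0 0 0 0 0 87'
cat >> h.py <<'E'
def need(target):
    s=read_state(); print("t",round(s["time_s"],2),"pos",s["position"].round(4),"tool shift mm",((np.array(target)-s["position"])@np.array(s["tcp_rot"])*1000).round(1),"Rx",np.round(s["tcp_rot"],3)[:,0],"Rz",np.round(s["tcp_rot"],3)[:,2],"open mm",round(s["opening"]*87,1),"F",np.round(s["force"],1),"g",round(float(np.max(s["grasp_force"])),1))
E
python3 - <<'E'
from h import *
need([.655,-.0215,.119])
d=capture("top"); cv2.imwrite("pics/top2.png",cv2.resize(d["color"][100:300,180:460,::-1],(800,571),interpolation=cv2.INTER_CUBIC))
d=capture("wrist"); cv2.imwrite("pics/wrist2.png",d["color"][:,:,::-1])
for n in ["long_offcut","short_offcut","lid_bar"]:
    print(n,[(np.round(x["at"],3).tolist(),round(x["conf"],2)) for x in place_of("wrist",n)[:3]])
E
```

```text
time_s: 3.65
position: [0.4351, -0.278, 0.3648]
tcp_rot: [[0.976, -0.22, 0.0], [-0.22, -0.976, -0.0], [0.001, 0.0, -1.0]]
force: [0.2, -1.0, 0.3]
opening: 0.999
grasp_force: 0.0
time_s: 4.65
position: [0.6504, -0.0235, 0.3639]
tcp_rot: [[0.977, -0.215, 0.0], [-0.215, -0.977, 0.001], [0.0, -0.001, -1.0]]
force: [0.1, -0.5, -0.2]
opening: 1.002
grasp_force: 0.0
t 4.65 pos [ 0.6504 -0.0235  0.3639] tool shift mm [  4.1  -2.7 244.9] Rx [ 0.977 -0.215  0.   ] Rz [ 0.     0.001 -1.   ] open mm 87.2 F [ 0.1 -0.5 -0.2] g 0.0
long_offcut [([0.66, -0.023, 0.092], 0.7), ([0.633, -0.076, 0.0], 0.19)]
short_offcut [([0.812, 0.012, -0.001], 0.67), ([0.616, -0.134, 0.092], 0.66), ([0.41, -0.09, 0.001], 0.65)]
lid_bar []
```

View pics/wrist2.png

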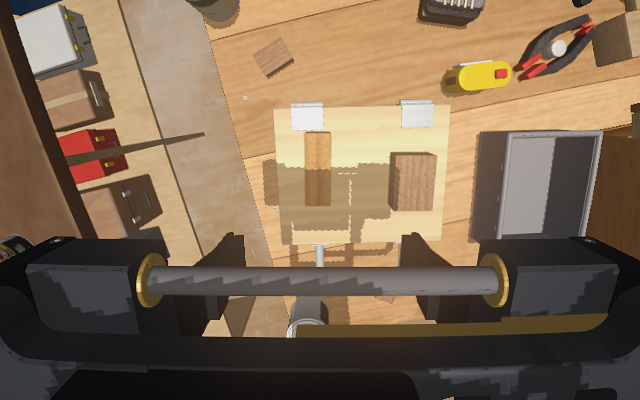

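The wrist picture shows the long offcut at (317,168) and the large dark block on the lid at (412,182), both aligned with the jaws. The block at (273,56) on the bench is visibly smaller. I'll descend on the long one.

```bash
python3 -m jog '5 -2.5 40 0 0 0 87;0 0 50 0 0 0 87;0 0 50 0 0 0 87;0 0 50 0 0 0 87;0 0 35 0 0 0 87;0 0 19 0 0 0 87;0 0 0 0 0 0 87' && python3 -m jog '0 0 0 0 0 0 20;0 0 0 0 0 0 20;0 0 0 0 0 0 20;0 0 0 0 0 0 20;0 0 0 0 0 0 20;0 0 -20 0 0 0 20;0 0 -50 0 0 0 20;0 0 -50 0 0 0 20;0 0 0 0 0 0 20'; python3 -c "
from h import *
need([.541,-.311,.24])"
```

```text
time_s: 5.78
position: [0.6537, -0.0255, 0.1198]
tcp_rot: [[0.975, -0.22, -0.002], [-0.22, -0.975, 0.0], [-0.002, 0.0, -1.0]]
force: [0.0, 0.2, 0.6]
opening: 0.997
grasp_force: 0.0
time_s: 6.9
position: [0.6575, -0.0254, 0.2459]
tcp_rot: [[0.976, -0.219, 0.011], [-0.219, -0.976, -0.002], [0.011, -0.0, -1.0]]
force: [0.4, 0.3, -0.0]
opening: 0.233
grasp_force: 0.0
t 6.9 pos [ 0.6575 -0.0254  0.2459] tool shift mm [-51.1 304.2   5.3] Rx [ 0.976 -0.219  0.011] Rz [ 0.011 -0.002 -1.   ] open mm 20.3 F [ 0.4  0.3 -0. ] g 0.0
```

Run:
```python
from h import *
d=capture("wrist"); cv2.imwrite("pics/wrist3.png",d["color"][:,:,::-1])
for c in ["wrist","side","top"]:
    if c!="wrist": capture(c)
    print(c,[(np.round(x["at"],3).tolist(),round(x["conf"],2)) for x in place_of(c,"long_offcut")[:3]],[(np.round(x["at"],3).tolist(),round(x["conf"],2)) for x in find_in(c,"long_offcut")[:3]])
```

```text
wrist [([0.656, -0.023, 0.09], 0.84)] [([0.663, -0.027, 0.119], 0.92), ([0.672, -0.074, 0.092], 0.18)]
side [([0.653, -0.023, 0.092], 0.89)] [([0.64, -0.015, 0.12], 0.57)]
top [] []
```

View pics/wrist3.png

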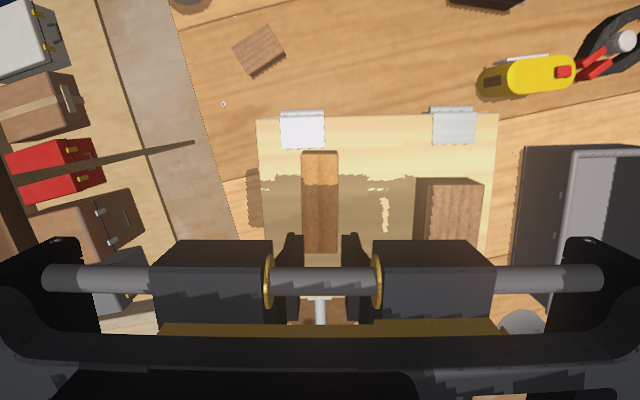

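The picture shows the long offcut still on the lid, unmoved, at (320,200). The fingers were still closing when I lifted, so I'll open, go back down and wait longer.

```bash
python3 -m jog '-2 -2.5 0 0 0 0 75;0 0 0 0 0 0 75;0 0 0 0 0 0 75;0 0 0 0 0 0 75;0 0 0 0 0 0 75;0 0 40 0 0 0 75;0 0 40 0 0 0 75;0 0 30 0 0 0 75;0 0 17 0 0 0 75;0 0 0 0 0 0 75' && python3 -m jog '0 0 0 0 0 0 15;0 0 0 0 0 0 15;0 0 0 0 0 0 15;0 0 0 0 0 0 15;0 0 0 0 0 0 15;0 0 0 0 0 0 15;0 0 0 0 0 0 15;0 0 0 0 0 0 15;0 0 0 0 0 0 15'
```

```text
time_s: 8.6
position: [0.6539, -0.0222, 0.1148]
tcp_rot: [[0.976, -0.219, 0.002], [-0.219, -0.976, -0.0], [0.002, -0.0, -1.0]]
force: [0.3, -0.2, -0.5]
opening: 0.863
grasp_force: 0.0
time_s: 9.72
position: [0.6538, -0.0222, 0.1144]
tcp_rot: [[0.976, -0.219, 0.002], [-0.219, -0.976, -0.0], [0.002, -0.0, -1.0]]
force: [0.0, -0.3, 5.6]
opening: 0.365
grasp_force: 30.9
```

```bash
python3 -m jog '0 0 -25 0 0 0 15;0 0 -50 0 0 0 15;0 0 -50 0 0 0 15;-5.9 38.4 0 0 0 0 15;-5.9 38.4 0 0 0 0 15;-5.9 38.4 0 0 0 0 15;-5.9 38.4 0 0 0 0 15;-5.9 38.4 0 0 0 0 15;-5.9 38.4 0 0 0 0 15;-5.9 38.4 0 0 0 0 15;-5.9 38.4 0 0 0 0 15;0 0 0 0 0 0 15'
python3 - <<'E'
from h import *
need([.541,-.311,.085])
d=capture("side"); cv2.imwrite("pics/side3.png",d["color"][:,:,::-1])
print([(np.round(x["at"],3).tolist(),round(x["conf"],2)) for x in place_of("side","bin")[:3]])
E
```

```text
time_s: 11.22
position: [0.5382, -0.3139, 0.2377]
tcp_rot: [[0.975, -0.223, -0.001], [-0.223, -0.975, 0.0], [-0.001, 0.0, -1.0]]
force: [0.5, 1.2, -0.2]
opening: 0.361
grasp_force: 30.0
t 11.22 pos [ 0.5382 -0.3139  0.2377] tool shift mm [  2.2  -3.5 152.7] Rx [ 0.975 -0.223 -0.001] Rz [-0.001  0.    -1.   ] open mm 31.4 F [ 0.5  1.2 -0.2] g 30.0
[([0.538, -0.324, 0.001], 0.92)]
```

View pics/side3.png

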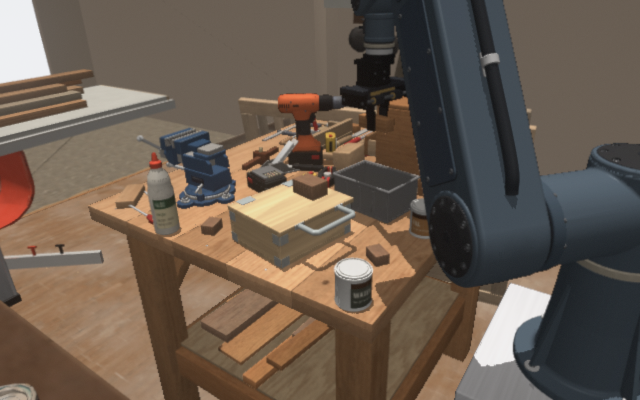

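The gripper is over the bin at about (375,90), and the long offcut has left the lid. I'll lower it and release.

```bash
python3 -m jog '2 -3 40 0 0 0 15;0 0 40 0 0 0 15;0 0 40 0 0 0 15;0 0 26 0 0 0 15;0 0 0 0 0 0 48;0 0 0 0 0 0 48;0 0 0 0 0 0 48;0 0 0 0 0 0 48;0 0 0 0 0 0 48' && python3 -m jog '0 0 -40 0 0 0 48;0 0 -40 0 0 0 87;0 0 -40 0 0 0 87;0 0 -30 0 0 0 87;0 0 0 0 0 0 87'
python3 - <<'E'
from h import *
need([.616,-.134,.24])
d=capture("side"); print([(np.round(x["at"],3).tolist(),round(x["conf"],2)) for x in place_of("side","long_offcut")[:3]])
print([(np.round(x["at"],3).tolist(),round(x["conf"],2)) for x in place_of("side","short_offcut")[:3]])
E
```

```text
time_s: 12.45
position: [0.5424, -0.3091, 0.0933]
tcp_rot: [[0.976, -0.22, 0.001], [-0.22, -0.976, -0.001], [0.001, 0.001, -1.0]]
force: [-0.3, 0.7, -0.4]
opening: 0.551
grasp_force: 0.0
time_s: 13.08
position: [0.5435, -0.31, 0.2457]
tcp_rot: [[0.976, -0.219, 0.005], [-0.219, -0.976, -0.004], [0.006, 0.003, -1.0]]
force: [-0.4, -0.5, 0.6]
opening: 0.92
grasp_force: 0.0
t 13.07 pos [ 0.5435 -0.31    0.2457] tool shift mm [  32.1 -187.7    5.3] Rx [ 0.976 -0.219  0.006] Rz [ 0.005 -0.004 -1.   ] open mm 80.0 F [-0.4 -0.5  0.6] g 0.0
[]
[([0.412, -0.085, 0.002], 0.65), ([0.616, -0.137, 0.09], 0.63), ([0.816, 0.009, -0.0], 0.6)]
```

```bash
python3 -m jog '6.4 -37.6 0 0 0 0 87;6.4 -37.6 0 0 0 0 87;6.4 -37.6 0 0 0 0 87;6.4 -37.6 0 0 0 0 87;6.4 -37.6 0 0 0 0 87;0 0 0 0 0 0 87;0 0 40 0 0 0 87;0 0 40 0 0 0 87;0 0 29 0 0 0 87;0 0 16 0 0 0 87;0 0 0 0 0 0 87;0 0 0 0 0 0 87' && python3 -m jog '0 0 0 0 0 0 25;0 0 0 0 0 0 25;0 0 0 0 0 0 25;0 0 0 0 0 0 25;0 0 0 0 0 0 25;0 0 0 0 0 0 25;0 0 0 0 0 0 25;0 0 0 0 0 0 25;0 0 0 0 0 0 25'; python3 -c "
from h import *
need([.541,-.312,.119])"
```

```text
time_s: 14.72
position: [0.6148, -0.1331, 0.1177]
tcp_rot: [[0.976, -0.22, 0.0], [-0.22, -0.976, -0.0], [0.001, 0.0, -1.0]]
force: [-0.1, -0.2, -0.2]
opening: 0.998
grasp_force: 0.0
time_s: 15.85
position: [0.6147, -0.1325, 0.1176]
tcp_rot: [[0.976, -0.219, -0.0], [-0.219, -0.976, 0.0], [-0.0, -0.0, -1.0]]
force: [-0.3, 0.4, 0.2]
opening: 0.573
grasp_force: 30.0
t 15.85 pos [ 0.6147 -0.1325  0.1176] tool shift mm [-32.5 191.3  -1.4] Rx [ 0.976 -0.219 -0.   ] Rz [-0.  0. -1.] open mm 49.9 F [-0.3  0.4  0.2] g 30.0
```

```bash
python3 -m jog '0 0 -25 0 0 0 25;0 0 -50 0 0 0 25;0 0 -50 0 0 0 25;-6.2 39.8 0 0 0 0 25;-6.2 39.8 0 0 0 0 25;-6.2 39.8 0 0 0 0 25;-6.2 39.8 0 0 0 0 25;-6.2 39.8 0 0 0 0 25;0 0 0 0 0 0 25;0 0 0 0 0 0 25' && python3 -m jog '0 0 40 0 0 0 25;0 0 40 0 0 0 25;0 0 40 0 0 0 25;0 0 22 0 0 0 25;0 0 0 0 0 0 25;0 0 0 0 0 0 68;0 0 0 0 0 0 68;0 0 0 0 0 0 68;0 0 0 0 0 0 68;0 0 0 0 0 0 68' && python3 -m jog '0 0 -40 0 0 0 68;0 0 -40 0 0 0 68;0 0 -40 0 0 0 60;0 0 -30 0 0 0 60;0 0 0 0 0 0 60;0 0 0 0 0 0 60'
```

```text
time_s: 17.1
position: [0.5405, -0.3194, 0.2422]
tcp_rot: [[0.976, -0.22, -0.001], [-0.22, -0.976, 0.001], [-0.001, -0.001, -1.0]]
force: [-0.1, 0.6, -0.3]
opening: 0.573
grasp_force: 30.0
time_s: 18.35
position: [0.5408, -0.32, 0.1008]
tcp_rot: [[0.976, -0.22, 0.0], [-0.22, -0.976, -0.0], [0.0, 0.0, -1.0]]
force: [0.6, 0.1, -0.2]
opening: 0.785
grasp_force: 0.0
time_s: 19.1
position: [0.5401, -0.3193, 0.2494]
tcp_rot: [[0.976, -0.219, -0.002], [-0.219, -0.976, 0.001], [-0.002, -0.001, -1.0]]
force: [-0.1, 0.0, -1.1]
opening: 0.692
grasp_force: 0.0
```

```bash
python3 -m jog '-15.9 -36.1 0 0 0 0 60;-15.9 -36.1 0 0 0 0 60;-15.9 -36.1 0 0 0 0 60;-15.9 -36.1 0 0 0 0 60;-15.9 -36.1 0 0 0 0 60;-15.9 -36.1 0 0 0 0 60;-15.9 -36.1 0 0 0 0 60;0 0 0 0 0 -0.178 60;0 0 0 0 0 -0.178 60;0 0 0 0 0 -0.178 60;0 0 0 0 0 -0.178 60;0 0 0 0 0 -0.178 60' && python3 -m jog '0 0 0 0 0 -0.178 60;0 0 0 0 0 -0.178 60;0 0 0 0 0 -0.178 60;0 0 0 0 0 -0.178 60;0 0 0 0 0 0 60;0 0 0 0 0 0 60'
python3 - <<'E'
from h import *
need([.487,-.048,.086])
for c in ["top","side","wrist"]:
    d=capture(c); 
    if c!="side": cv2.imwrite(f"pics/{c}4.png",d["color"][:,:,::-1])
    for n in ["lid_bar","long_offcut","short_offcut","lid_hinge","case"]: print(c,n,[(np.round(x["at"],3).tolist(),round(x["conf"],2)) for x in place_of(c,n)[:3]])
E
```

```text
time_s: 20.6
position: [0.4865, -0.0485, 0.2487]
tcp_rot: [[0.781, 0.625, -0.004], [0.625, -0.781, 0.001], [-0.002, -0.004, -1.0]]
force: [-0.6, -0.3, 0.4]
opening: 0.693
grasp_force: 0.0
time_s: 21.35
position: [0.4871, -0.0487, 0.2496]
tcp_rot: [[0.191, 0.982, -0.002], [0.982, -0.191, 0.001], [0.0, -0.002, -1.0]]
force: [0.1, 0.0, -0.3]
opening: 0.689
grasp_force: 0.0
t 21.35 pos [ 0.4871 -0.0487  0.2496] tool shift mm [6.000e-01 1.000e-01 1.636e+02] Rx [0.191 0.982 0.   ] Rz [-0.002  0.001 -1.   ] open mm 60.0 F [ 0.1  0.  -0.3] g 0.0
top lid_bar []
top long_offcut [([0.535, -0.303, 0.0], 0.76)]
top short_offcut [([0.814, 0.008, -0.0], 0.87), ([0.541, -0.332, 0.033], 0.79)]
top lid_hinge [([0.715, -0.09, 0.084], 0.93)]
top case [([0.632, -0.073, -0.002], 0.95)]
side lid_bar [([0.484, -0.047, 0.083], 0.97)]
side long_offcut [([0.54, -0.322, 0.001], 0.17)]
side short_offcut [([0.409, -0.086, 0.003], 0.86), ([0.537, -0.335, 0.031], 0.7), ([0.815, 0.008, -0.002], 0.7)]
side lid_hinge [([0.72, -0.092, 0.08], 0.81)]
side case [([0.634, -0.071, 0.0], 0.82)]
wrist lid_bar [([0.489, -0.049, 0.083], 0.84)]
wrist long_offcut []
wrist short_offcut [([0.813, 0.017, -0.0], 0.85), ([0.412, -0.087, -0.004], 0.81)]
wrist lid_hinge [([0.715, -0.083, 0.078], 0.7)]
wrist case [([0.631, -0.079, 0.002], 0.94)]
```

View pics/top4.png

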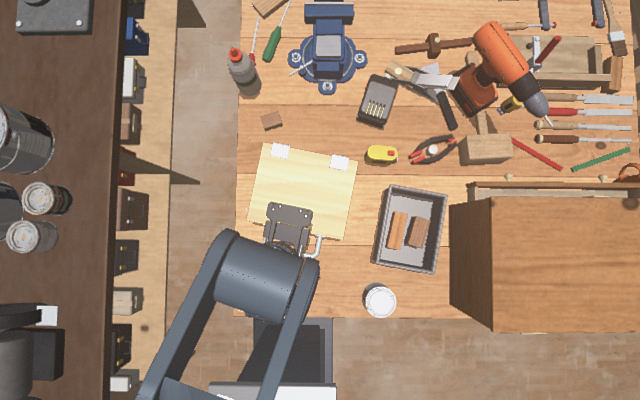

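View pics/wrist4.png

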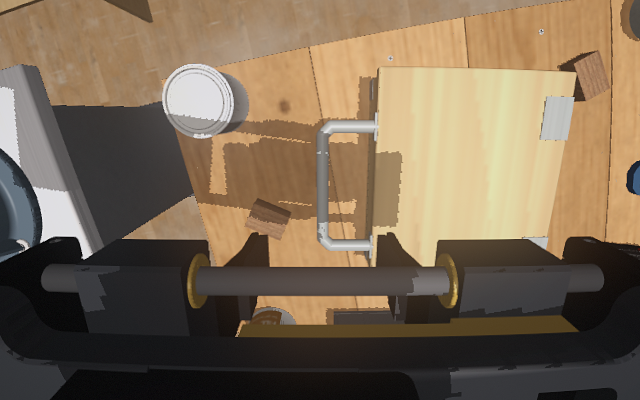

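The top picture shows both offcuts lying inside the bin at (398,232) and (418,232). In the wrist picture the bar at x≈323 is parallel to the jaws and midway between the fingers at 258 and 392. I'll narrow the jaws to 40 mm, descend around the bar and grip.

```bash
python3 -m jog '0 0 30 0 0 0 40;0 0 30 0 0 0 40;0 0 0 0 0 0 40;0 0 0 0 0 0 40;0 0 0 0 0 0 40;0 0 30 0 0 0 40;0 0 30 0 0 0 40;0 0 25 0 0 0 40;0 0 16 0 0 0 40;0 0 0 0 0 0 40' && python3 -m jog '0 0 0 0 0 0 5;0 0 0 0 0 0 5;0 0 0 0 0 0 5;0 0 0 0 0 0 5;0 0 0 0 0 0 5;0 0 0 0 0 0 5;0 0 0 0 0 0 5'
```

```text
time_s: 23.5
position: [0.4876, -0.0489, 0.0894]
tcp_rot: [[0.189, 0.982, -0.001], [0.982, -0.189, 0.0], [0.0, -0.001, -1.0]]
force: [0.0, 0.7, -0.9]
opening: 0.459
grasp_force: 0.0
time_s: 24.38
position: [0.4876, -0.0489, 0.09]
tcp_rot: [[0.189, 0.982, 0.0], [0.982, -0.189, -0.0], [-0.0, 0.0, -1.0]]
force: [-1.2, 0.3, 5.8]
opening: 0.132
grasp_force: 30.0
```

The grip closed at 11.5 mm with 30 N, which fits the 12 mm bar. I'll raise along the arc to 25° and check.

```bash
python3 -m jog '0 0.7 -10.3 0 0 0 5;0 0.7 -10.3 0 0 0 5;0 1.6 -10.2 0 0 0 5;0 1.6 -10.2 0 0 0 5;0 2.5 -10 0 0 0 5;0 2.5 -10 0 0 0 5;0 3.3 -9.7 0 0 0 5;0 3.3 -9.7 0 0 0 5;0 4.2 -9.4 0 0 0 5;0 4.2 -9.4 0 0 0 5;0 0 0 0 0 0 5'; python3 -c "
from h import *
need([.5,-.05,.2])
capture('side');print(place_of('side','lid_bar')[:1])"
```

```text
time_s: 25.75
position: [0.5109, -0.0534, 0.1895]
tcp_rot: [[0.189, 0.982, -0.002], [0.982, -0.189, 0.0], [-0.0, -0.002, -1.0]]
force: [-5.9, -0.4, 0.7]
opening: 0.122
grasp_force: 30.0
t 25.75 pos [ 0.5109 -0.0534  0.1895] tool shift mm [  1.2 -11.4 -10.5] Rx [ 0.189  0.982 -0.   ] Rz [-0.002  0.    -1.   ] open mm 10.6 F [-5.9 -0.4  0.7] g 30.0
[{'at': [0.5094, -0.0507, 0.1813], 'conf': 0.66}]
```

```bash
python3 -m jog '0 5 -9 0 0 0 5;0 5 -9 0 0 0 5;0 5.7 -8.5 0 0 0 5;0 5.7 -8.5 0 0 0 5;0 6.5 -8 0 0 0 5;0 6.5 -8 0 0 0 5;0 7.1 -7.4 0 0 0 5;0 7.1 -7.4 0 0 0 5;0 7.8 -6.8 0 0 0 5;0 7.8 -6.8 0 0 0 5;0 0 0 0 0 0 5;0 0 0 0 0 0 5'
python3 - <<'E'
from h import *
need([.5,-.05,.2])
for c in ["side","wrist"]:
    d=capture(c); r=place_of(c,'lid_bar')[:2]
    if c=="side": cv2.imwrite("pics/side5.png",d["color"][100:300,180:460,::-1].repeat(2,0).repeat(2,1))
    for x in r:
        p=np.array(x["at"]); v=p-np.array([.718,-.09,.08]); h=-(v[0]*.983-v[1]*.182)
        print(c,p.round(3),x["conf"],"lid deg",np.degrees(np.arctan2(v[2],h)-6/236).round(1),"r",np.hypot(h,v[2]).round(3))
E
```

```text
time_s: 27.35
position: [0.5726, -0.0652, 0.2706]
tcp_rot: [[0.188, 0.982, -0.005], [0.982, -0.188, 0.0], [-0.001, -0.005, -1.0]]
force: [-11.3, 0.2, 11.5]
opening: 0.128
grasp_force: 30.0
t 27.35 pos [ 0.5726 -0.0652  0.2706] tool shift mm [  1.3 -73.8  71. ] Rx [ 0.188  0.982 -0.001] Rz [-0.005  0.    -1.   ] open mm 11.1 F [-11.3   0.2  11.5] g 30.0
side [ 0.571 -0.061  0.263] 0.86 lid deg 49.3 r 0.237
wrist [ 0.57  -0.063  0.263] 0.87 lid deg 49.1 r 0.237
```

View pics/side5.png

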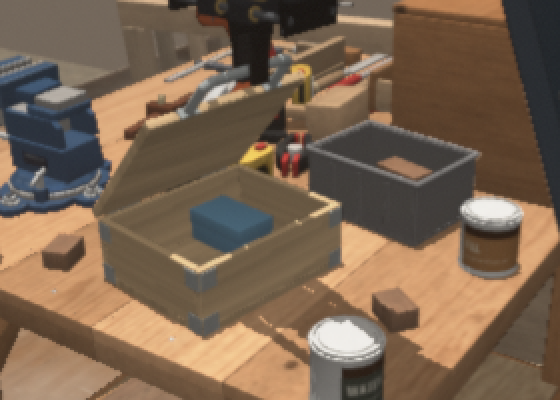

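The lid stands at about 49°, held by the fingers at (265,75). The short offcut shows inside the bin at (405,165), below the rim. I'll hold still briefly to confirm it is stable, then hand in.

```bash
python3 -m jog '0 0 0 0 0 0 5;0 0 0 0 0 0 5;0 0 0 0 0 0 5;0 0 0 0 0 0 5;0 0 0 0 0 0 5;0 0 0 0 0 0 5'
python3 - <<'E'
from h import *
capture("side"); capture("top")
print(place_of("side","lid_bar")[:1],[x for n in("long_offcut","short_offcut") for x in place_of("top",n)[:3]])
print(hand_in())
E
```

```text
time_s: 28.3
position: [0.5725, -0.0652, 0.2705]
tcp_rot: [[0.188, 0.982, -0.005], [0.982, -0.188, 0.0], [-0.001, -0.005, -1.0]]
force: [-11.1, -0.6, 11.6]
opening: 0.127
grasp_force: 30.0
[{'at': [0.5719, -0.0607, 0.2607], 'conf': 0.97}] [{'at': [0.5375, -0.3007, 0.0006], 'conf': 0.78}, {'at': [0.8147, 0.009, -0.0033], 'conf': 0.83}, {'at': [0.4122, -0.0927, -0.0052], 'conf': 0.71}, {'at': [0.5358, -0.3031, 0.0033], 'conf': 0.26}]
the job is handed in; nothing more can be done
None
```

Both offcuts are in the grey bin and the gripper is holding the lid open and still at about 49° (measured from the cameras); I handed the job in at about 28 s, and no verdict was returned.

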